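# Free the eccentric cam and close the jaw slide of a welding fixture on a tube

### The job

On the welding fixture, push the cam's upright handle round until the cam's low point faces the slide's side lug, which is when its lever points straight out sideways, square to the slide and away from it. Only then push the slide forward by its upright plate until its nose holds the square tube flat against the fence, leaving the cam at its low point. Only push with the fingers: do not pick up or lift anything, and leave the hammer, tin and spanner alone.

Things in the scene. Friction and masses are not known exactly. Their poses are not given: they have to be found in the camera images.
- fixture: fixed dark steel base plate 260 x 190 x 12 mm carrying the whole fixture. Origin on the table surface; x = direction in which the slide is pushed forward (roughly away from the robot), y to the left of that, z up. Plate spans x -180 to +80, y -130 to +60. Two rails, tops at z 24, at y = +-21.5 to +-32.5 and x -165 to +5, guide the slide along y = 0
- fence_face (a point): middle of the fence's flat face, at fixture (60, 0, 27) mm, looking to -x. The fence is fixed, 110 mm wide (y +-55), 15 mm thick, its top 45 mm above the table
- cam_pivot (a point): vertical axis of the cam, at the top of its lever hub: fixture (-45, -75, 56) mm. The cam is a steel disc of radius 34 mm, 26 to 44 mm above the table, set 16 mm off this axis, so its edge lies 18 mm (low point) to 50 mm from the axis
- cam (a joint): cam angle in rad, counter-clockwise from above positive, travel -0.8 to 2.5. At 0 the low point faces the slide's lug and the lever points along fixture -y; at 1.57 the lever points along fixture +x. Starts at 1.2 to 2.2 with the disc in the lug's way: turn it clockwise. No stop or click at 0; it stays where left (friction, about 5 N at the handle)
- cam_handle (a point): centre of the top of the cam's handle: black upright round post, diameter 18 mm, 56 to 91 mm above the table, 80 mm from the pivot at the end of a flat lever (16 mm wide, 48 to 56 mm above the table). Of the rest of the fixture only the slide's push plate is higher than the lever
- slide: loose steel bar, 155 x 40 x 20 mm, about 0.7 kg, in the channel, x forward. Home = its origin (on its underside) at fixture (0, 0, 12) mm; starts 28 to 45 mm back. Own frame: bar from x -125 to nose face at +30 (nose 30 high). Side lug, 14 thick, out to y -100, front face at x -65, 15 to 32 mm up; meets the cam unless it is near its low point (2 mm clear when home)
- push_plate (a point): centre of the rear (-x) face of the slide's upright push plate, 85 mm behind the slide's origin and 45 mm above its underside: plate 56 mm wide (y), 12 mm thick, its top 74 mm above the table; behind it the bar's top is 32 mm above the table. The slide moves with 3 to 8 N of friction
- tube: loose dark square steel tube 30 x 30 mm, 100 mm long along its y, about 0.27 kg, lying across the base plate (origin: centre of its underside, 12 mm above the table) between the slide's nose and the fence, 3 to 8 mm short of the fence and slightly askew. Flat against the fence its origin is at fixture x = +45 mm
- hammer: loose hammer, 260 mm long, lying beyond the fence; leave it
- tin: loose tin, diameter 60 mm, 75 mm high, standing to the left of the fixture, origin under its centre; leave it
- spanner: loose spanner, 180 mm long, lying to the right of the fixture; leave it
Mind the look-alikes: they are no part of the job. Of the things that look like the slide, the middle-sized one is meant.

How it is judged:
On the way, in this order (a step that is already met when the one before it is completed fails the run):
1. the cam is turned to its low point (within 0.25 rad) while the slide is still back where it was (within 10 mm) (value of joint cam between -0.25 and 0.25 rad and distance of slide from where it was at the start of the episode below 0.01 m), for 0.2 s.
2. the slide is home, with the tube flat against the fence (x of slide in the frame of fixture between -0.003 and 0.004 m and z of slide in the frame of fixture between 0.009 and 0.016 m and angle between the x axis of slide and the x axis of fixture, either way round below 0.06 rad and x of tube in the frame of fixture between 0.0425 and 0.0475 m and y of tube in the frame of fixture between -0.025 and 0.025 m and z of tube in the frame of fixture between 0.009 and 0.016 m and angle between the y axis of tube and the y axis of fixture, either way round below 0.04 rad and angle between tube's own z axis and vertical below 0.1 rad and value of joint cam between -0.25 and 0.25 rad), for 0.2 s.
At the end, for the whole second after the job is handed in: the cam is within 0.25 rad of its low point, the slide lies in its channel within 3 mm of home, the tube lies on the plate flat against the fence (within 2.5 mm and 0.04 rad, within 25 mm of the middle), and all is at rest (all of step 2 and linear speed of each of slide, tube below 0.01 m/s); the robot touches nothing.
It fails at once if the slide is pushed more than 10 mm before the cam is at its low point (or the cam is turned away from it afterwards) (distance of slide from where it was at the start of the episode above 0.011 m and (value of joint cam above 0.35 rad or value of joint cam below -0.35 rad)).
It fails at once if the slide is lifted out of its channel (z of slide in the frame of fixture above 0.02 m).
It fails at once if the tube is lifted or tipped (z of tube in the frame of fixture above 0.02 m or angle between tube's own z axis and vertical above 0.35 rad).
It fails at once if the hammer, tin or spanner is moved more than 20 mm (distance of any of hammer, tin, spanner from where it was at the start of the episode above 0.02 m).
It also fails if it takes over 54 s, if anything falls off the work surface, if the arm or the gripper's body presses on something with over 40 N, if the wrist force passes 120 N, or if a joint passes its speed limit or range.

### The arm

A 6-joint arm with a two-finger parallel gripper is mounted at the origin on the work surface. World frame = base frame: x ahead of the robot, y to its left, z up, the work surface at z = 0. Lengths are in m, angles in rad, forces in N, time in s.
With the tool pointing down it reaches from about 0.275 to 0.75 m from the base axis. Payload 10.2 kg.
Tool frame: the origin (TCP) lies midway between the tips of the shut fingers; the grasp point (between the pads) lies 19 mm behind it (bot.grip_point_offset is the z of the grasp point in the tool frame, in m); z points along the fingers, y is the line along which they close (so a half turn about z gives the same grasp; the last joint's range is limited). The gripper opens to 88 mm and grips with 3 to 60 N. Pads are 18 mm wide; open, the fingers measure 123 mm over their backs; the gripper's body (75 mm by 187 mm) begins 45 mm behind the grasp point.
Start: joints at [-1.483, 0.313, 1.498, -0, 1.331, -0.223], TCP at [0.161, -0.5, 0.209] pointing down, gripper open.
Joint ranges: [-2.94, 2.94], [-0.97, 2.17], [0.19, 2.56], [-1.23, 4.37], [0.02, 3.11], [-2.88, 2.88]. Speed limits (rad/s): [2.39, 2.39, 3.01, 3.14, 3.14, 3.14].

### API

Orientations are given as a unit quaternion [x, y, z, w].
In Python, from plant import bot gives the robot as it stands.
- The arm moves only by the tool step_arm, never from a script. Its argument "moves" is a list of rows, each an object with "xyz": the shift along the tool's x, y, z in mm, a list of three; "rotation": the turn, a rotation vector about the tool's x, y, z in degrees, a list of three. A call has 1 to 12 rows; each row shifts and turns the commanded pose from where the row before left it, along the tool's axes as they then stand; what a row does not reach is not made up. A row lasts 1/12 s, in which the tool goes at most 41.7 mm and 7.16 degrees, less where a joint would pass 70% of its speed; a pose out of reach is approached as far as the arm can. A call is refused whole if a number of a shift passes 41.7 or a number of a turn 7.16, either way. A call with a gripper value outside its range is refused whole. "claw" is the finger opening in mm, from 0 to 88.1, set as the call begins (left out, the last holds). The fingers move at their own pace and stop on an object; "newtons" is the grip in N (left out, the last holds). Time passes only in rows, so rows that do not move let the fingers close. It gives the time, the measured TCP pose, the force, the opening and the grip force at its end, in the units of the state.
- bot.sense(): the state, without advancing time (a new reading comes with each control period).
- bot.camera(name): name is "scene" or "top" or "wrist"; returns a dict with "color" (420x560x3 uint8, red, green, blue), "fx", "fy", "cx", "cy" (pixels), "pose" (4x4, takes a point from camera to world coordinates). Camera axes: x right, y up, looking along -z (the intrinsics and any distortion apply to the point x, -y, -z); pixel columns grow to the right and rows downward; lengths in m; the calibration is good to about 2 mm. A picture is of the moment at which its call begins. There is no depth.
- bot.sign_off(): hands the job in; it is judged then, once.
The state is a dict: "clock": time; "q": joint angles; "joint_vel": joint speeds; "effort": joint torques, N m; "tool_pos": TCP position; "tcp_rot": TCP orientation; "ft_force": force on the tool from outside, world axes, zero at the start; "ft_torque": the same for the moment, N m; "opening": finger opening in m; "grasp_force": force on a finger pad.
Only numpy, scipy, OpenCV 4.12 (cv2) and the standard library are available. Lean on these libraries where they do the work, as an engineer would, in place of code of your own. Each camera call takes 0.05 s, during which the arm holds its last target. There are 200 camera calls.

## Working session

There is one attempt and no reset: what is moved stays moved. The work goes in short steps, Python scripts to look and compute and a tool call to move; the robot and the scene stay as the last step left them, time stands still between calls to the robot, and variables do not carry over. Pictures are saved under pics/ and viewed, at most 12 in all, crops included, and the job is handed in when it is done.

Besides the shell and the picture viewer there is one more tool, called after "Request:" as name(argument=value, ...) on one line, values as JSON. step_arm: Moves the arm, as the interface text tells. Its arguments: {"type":"object","properties":{"moves":{"type":"array","items":{"type":"object","properties":{"xyz":{"type":"array","items":{"type":"number"}},"rotation":{"type":"array","items":{"type":"number"}}}}},"claw":{"type":"number"},"newtons":{"type":"number"}},"required":["moves"]}

```bash
mkdir -p pics; cat > h.py <<'E'
import numpy as np, cv2
from plant import bot
def snap(name,fn):
    c=bot.camera(name); cv2.imwrite('pics/'+fn,cv2.cvtColor(c['color'],cv2.COLOR_RGB2BGR)); np.savez('pics/'+fn+'.npz',**{k:c[k] for k in c}); return c
def ray(c,u,v,z):
    d=np.array([(u-float(c['cx']))/float(c['fx']),-(v-float(c['cy']))/float(c['fy']),-1.]); T=c['pose']; d=T[:3,:3]@d; o=T[:3,3]
    return o+d*(z-o[2])/d[2]
def proj(c,p):
    T=c['pose']; q=T[:3,:3].T@(np.array(p)-T[:3,3]); return float(c['cx'])-float(c['fx'])*q[0]/q[2], float(c['cy'])+float(c['fy'])*q[1]/q[2]
E
python3 - <<'E'
from h import *
for n in('top','scene'):
    c=snap(n,n+'1.png'); print(n,[k for k in c],c['fx'],c['cx'],c['cy'],np.round(c['pose'],3).tolist())
s=bot.sense(); print(s['clock'],s['tool_pos'],s['tcp_rot'],s['ft_force'])
E
```

```text
top ['color', 'fx', 'fy', 'cx', 'cy', 'pose'] 418.8674411211112 285.091656523133 209.3318065813275 [[-0.027, 0.995, -0.095, 0.507], [-1.0, -0.028, -0.009, 0.007], [-0.012, 0.095, 0.995, 1.023], [0.0, 0.0, 0.0, 1.0]]
scene ['color', 'fx', 'fy', 'cx', 'cy', 'pose'] 405.9626676564294 275.61607972267547 213.94770320361735 [[0.083, -0.66, 0.746, 1.215], [0.996, 0.069, -0.05, -0.02], [-0.018, 0.748, 0.664, 0.682], [0.0, 0.0, 0.0, 1.0]]
0.1 [ 0.16051939 -0.4996006   0.20856371] [ 9.87952313e-01  1.54757670e-01  3.39488513e-05 -5.37754229e-04] [ 0.35479839 -0.12538054 -0.22751523]
```

View pics/top1.png

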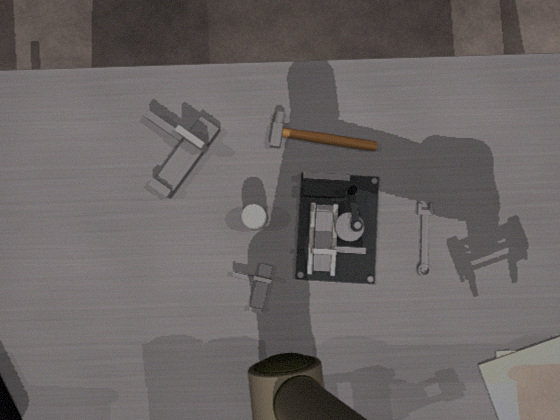

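View pics/scene1.png

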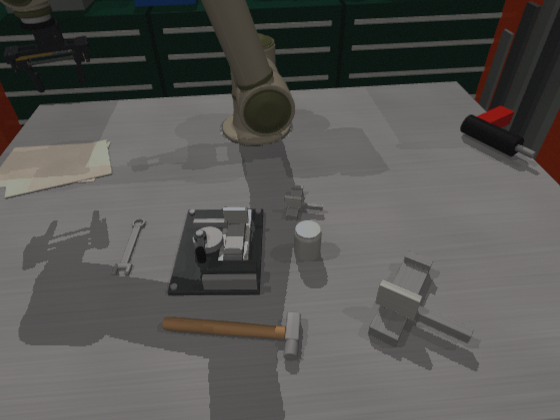

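The top view shows the fixture plate around px (295–379, 172–283). The handle is near (352,190), the cam at (350,226) and the tin at (254,216). Next I'll zoom in and fit the plate.

```bash
python3 - <<'E'
from h import *
c=np.load('pics/top1.png.npz'); im=cv2.imread('pics/top1.png')
cr=cv2.resize(im[160:295,280:395],None,fx=5,fy=4.4,interpolation=cv2.INTER_CUBIC); 
cr=np.clip(cr.astype(float)*1.8,0,255).astype(np.uint8); cv2.imwrite('pics/crop1.png',cr)
g=im.max(2); m=((g<48)*255).astype(np.uint8); m[:, :290]=0;m[:,385:]=0;m[:165]=0;m[290:]=0
m=cv2.morphologyEx(m,cv2.MORPH_OPEN,np.ones((3,3)))
cs,_=cv2.findContours(m,cv2.RETR_EXTERNAL,cv2.CHAIN_APPROX_NONE); k=max(cs,key=cv2.contourArea)
print(cv2.contourArea(k),cv2.minAreaRect(k))
for p in cv2.boxPoints(cv2.minAreaRect(k)): print(p,ray(c,*p,0.012))
for p in [(353,190),(357,226)]: print(ray(c,*p,0.091),ray(c,*p,.056))
E
```

```text
2249.0 ((336.4629821777344, 227.64208984375), (76.94895935058594, 106.28479766845703), 3.301866054534912)
[294.99155 278.48026] [ 0.43655688 -0.00254029  0.012     ]
[301.1132 172.3719] [ 0.69258114 -0.02495437  0.012     ]
[377.93442 176.80392] [ 0.67622307 -0.21166519  0.012     ]
[371.81277 282.9123 ] [ 0.42137214 -0.18493841  0.012     ]
[ 0.63467254 -0.13739505  0.091     ] [ 0.63948433 -0.14283526  0.056     ]
[ 0.55375094 -0.1428632   0.091     ] [ 0.5555243  -0.14850872  0.056     ]
```

View pics/crop1.png

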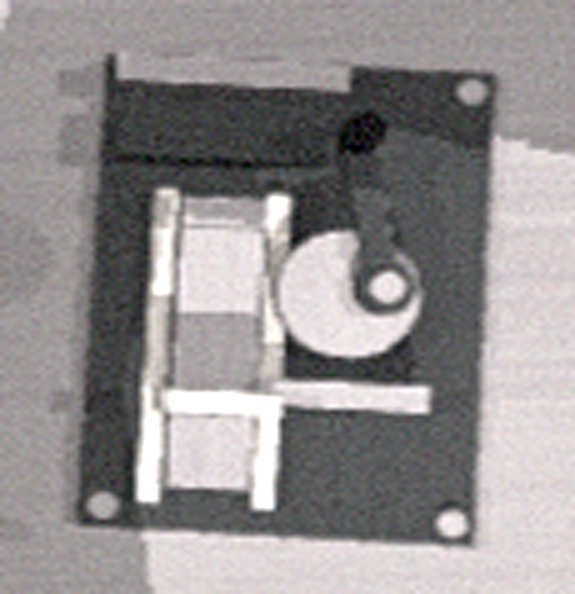

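```bash
cat > fx.py <<'E'
from h import *
c=np.load('pics/top1.png.npz')
def cp(u,v): return 280+u/5-.0, 160+v/4.4
W=[ray(c,*cp(495,75),.012),ray(c,*cp(472,545),.012),ray(c,*cp(78,522),.012),ray(c,*cp(387,287),.056)]
F=np.array([[80,-130],[-180,-130],[-180,60],[-45,-75]])/1000
W=np.array(W)[:,:2]
fc,wc=F.mean(0),W.mean(0); f=(F-fc)@[1,1j]; w=(W-wc)@[1,1j]
yaw=np.angle((w*f.conj()).sum()); R=np.array([[np.cos(yaw),-np.sin(yaw)],[np.sin(yaw),np.cos(yaw)]]); t=wc-R@fc
def f2w(x,y): return R@np.array([x,y])/1000+t
def w2f(p): return R.T@(np.array(p)[:2]-t)*1000
if __name__=='__main__':
    print(yaw,t,(W-(F@R.T+t))*1000)
    h=w2f(ray(c,*cp(369,128),.091)); d=h-[-45,-75]; print('handle f',h,np.hypot(*d),'cam angle',np.arctan2(d[1],d[0])+np.pi/2)
    for z,p in((.074,(222,410)),(.044,(357,408))): print('rear plate / lug rear',w2f(ray(c,*cp(*p),z)))
    print('lug front', w2f(ray(c,*cp(357,382),.044)))
    print('fence',w2f(ray(c,*cp(115,78),.045)),w2f(ray(c,*cp(352,90),.045)))
    s=bot.sense(); print(s['tool_pos'],f2w(-45,-75))
    from scipy.spatial.transform import Rotation as Ro
    print(Ro.from_quat(s['tcp_rot']).as_matrix().round(3))
E
python3 fx.py
```

```text
-0.0904568240513226 [ 0.6091193  -0.07854207] [[-1.49549312  1.01184882]
 [ 0.86706305  0.77739145]
 [ 0.87551146 -1.45366438]
 [-0.24708138 -0.3355759 ]]
handle f [ 32.92983456 -57.9913379 ] 79.76436360066467 cam angle 1.7856826366691048
rear plate / lug rear [-114.0186547   -1.5031087]
rear plate / lug rear [-109.11238768  -66.38888629]
lug front [-95.46554594 -65.72432929]
fence [59.62130029 56.19998075] [ 60.00642006 -55.65200963]
[ 0.16051939 -0.4996006   0.20856371] [ 0.55752827 -0.14917043]
[[ 0.952  0.306 -0.   ]
 [ 0.306 -0.952  0.001]
 [ 0.    -0.001 -1.   ]]
```

Request:
step_arm(moves=[{"xyz":[28.2,-9.9,0]},{"xyz":[28.2,-9.9,0]},{"xyz":[28.2,-9.9,0]},{"xyz":[28.2,-9.9,0]},{"xyz":[28.2,-9.9,0]},{"xyz":[28.2,-9.9,0]},{"xyz":[28.2,-9.9,0]},{"xyz":[28.2,-9.9,0]},{"xyz":[28.2,-9.9,0]},{"xyz":[28.2,-9.9,0]}], claw=40)

```text
validation failed for argument at $.mo...
```

Request:
step_arm(moves=[{"xyz":[28.2,-9.9,0]},{"xyz":[28.2,-9.9,0]},{"xyz":[28.2,-9.9,0]},{"xyz":[28.2,-9.9,0]},{"xyz":[28.2,-9.9,0]},{"xyz":[28.2,-9.9,0]},{"xyz":[28.2,-9.9,0]},{"xyz":[28.2,-9.9,0]},{"xyz":[28.2,-9.9,0]},{"xyz":[28.2,-9.9,0]},{"xyz":[0,0,0]}])

```text
validation failed for argument at $.mo...
```

```bash
python3 - <<'E'
from fx import *
w=snap('wrist','w1.png'); s=bot.sense(); print(s['tool_pos'],s['opening'],s['q'].round(2) if hasattr(s['q'],'round') else s['q'])
print(proj(w,[*f2w(33,-58),.091]),proj(w,[*f2w(-45,-75),.056]),w['pose'].round(3))
E
```

```text
[ 0.16052846 -0.4996386   0.20862168] 0.08848484845216462 [-1.48  0.31  1.5  -0.    1.33 -0.22]
(np.float64(-292.5024564854221), np.float64(-1381.5012411812825)) (np.float64(-146.1088948269752), np.float64(-763.4613280578665)) [[ 0.306  0.905  0.294  0.237]
 [-0.952  0.291  0.094 -0.476]
 [-0.001 -0.309  0.951  0.384]
 [ 0.     0.     0.     1.   ]]
```

View pics/w1.png

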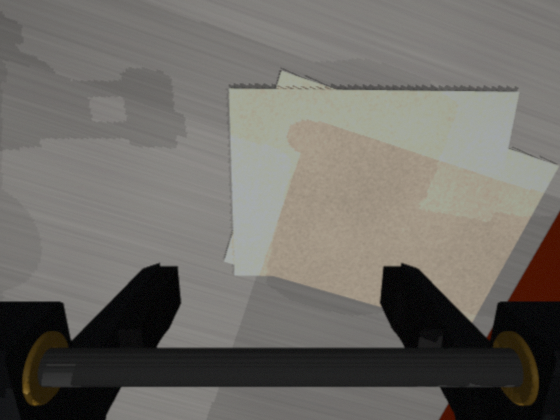

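The move was refused, so the picture shows only the open fingers over paper. Rows probably need the rotation as well.

Request:
step_arm(moves=[{"xyz":[28.2,-9.9,0],"rotation":[0,0,0]},{"xyz":[28.2,-9.9,0],"rotation":[0,0,0]},{"xyz":[28.2,-9.9,0],"rotation":[0,0,0]},{"xyz":[28.2,-9.9,0],"rotation":[0,0,0]},{"xyz":[28.2,-9.9,0],"rotation":[0,0,0]},{"xyz":[28.2,-9.9,0],"rotation":[0,0,0]},{"xyz":[28.2,-9.9,0],"rotation":[0,0,0]},{"xyz":[28.2,-9.9,0],"rotation":[0,0,0]},{"xyz":[28.2,-9.9,0],"rotation":[0,0,0]},{"xyz":[28.2,-9.9,0],"rotation":[0,0,0]}], claw=40)

```text
clock: 0.98
tool_pos: [0.3997, -0.3182, 0.2089]
tcp_rot: [0.988, 0.155, -0.0, -0.0]
ft_force: [-0.4, -0.1, -0.0]
opening: 0.0399
grasp_force: 0.0
```

Request:
step_arm(moves=[{"xyz":[28,-9.8,0],"rotation":[0,0,0]},{"xyz":[28,-9.8,0],"rotation":[0,0,0]},{"xyz":[28,-9.8,0],"rotation":[0,0,0]},{"xyz":[28,-9.8,0],"rotation":[0,0,0]},{"xyz":[28,-9.8,0],"rotation":[0,0,0]},{"xyz":[28,-9.8,0],"rotation":[0,0,0]},{"xyz":[28,-9.8,0],"rotation":[0,0,0]},{"xyz":[28,-9.8,0],"rotation":[0,0,0]},{"xyz":[28,-9.8,0],"rotation":[0,0,0]},{"xyz":[28,-9.8,0],"rotation":[0,0,0]},{"xyz":[0,0,0],"rotation":[0,0,0]}])

```text
clock: 1.9
tool_pos: [0.6378, -0.137, 0.2078]
tcp_rot: [0.988, 0.157, -0.0, -0.001]
ft_force: [-0.0, 0.6, 0.7]
opening: 0.0403
grasp_force: 0.0
```

```bash
python3 - <<'E'
from fx import *
w=snap('wrist','w2.png'); s=bot.sense(); print(s['tool_pos'],s['opening'],s['q'],f2w(33,-58))
print(proj(w,[*f2w(33,-58),.091]),proj(w,[*f2w(80,-130),.012]),proj(w,[*f2w(60,-55),.045]))
E
```

```text
[ 0.6363282  -0.13867029  0.20786863] 0.0397880408215954 [-3.94163296e-01  6.03954912e-01  1.06333292e+00  1.30269200e-04
  1.47559500e+00  8.62948316e-01] [ 0.63674504 -0.13928595]
(np.float64(281.89631219944215), np.float64(196.93281424934597)) (np.float64(366.6483290530463), np.float64(161.30574396902676)) (np.float64(290.4925060833706), np.float64(155.51906292405292))
```

View pics/w2.png

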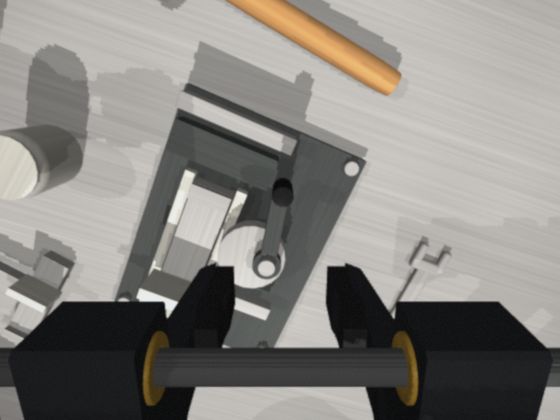

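Request:
step_arm(moves=[{"xyz":[0,0,24],"rotation":[0,0,0]},{"xyz":[0,0,24],"rotation":[0,0,0]},{"xyz":[0,0,24],"rotation":[0,0,0]},{"xyz":[0,0,24],"rotation":[0,0,0]},{"xyz":[0,0,16],"rotation":[0,0,0]},{"xyz":[0,0,16],"rotation":[0,0,0]},{"xyz":[0,0,15],"rotation":[0,0,0]},{"xyz":[0,0,0],"rotation":[0,0,0]}])

```text
clock: 2.62
tool_pos: [0.6332, -0.1407, 0.063]
tcp_rot: [0.988, 0.154, -0.002, -0.001]
ft_force: [0.1, 0.0, -1.1]
opening: 0.0397
grasp_force: 0.0
```

Request:
step_arm(moves=[{"xyz":[-0.9,4.1,0],"rotation":[0,0,3]},{"xyz":[-0.9,4.1,0],"rotation":[0,0,3]},{"xyz":[-0.9,4.1,0],"rotation":[0,0,3]},{"xyz":[-0.9,4.1,0],"rotation":[0,0,3]},{"xyz":[-0.9,4.1,0],"rotation":[0,0,3]},{"xyz":[-0.9,4.1,0],"rotation":[0,0,3]},{"xyz":[-0.9,4.1,0],"rotation":[0,0,3]},{"xyz":[-0.9,4.1,0],"rotation":[0,0,3]},{"xyz":[-0.9,4.1,0],"rotation":[0,0,3]},{"xyz":[-0.9,4.1,0],"rotation":[0,0,3]}])

```text
clock: 3.45
tool_pos: [0.6292, -0.1825, 0.0672]
tcp_rot: [0.994, -0.108, 0.0, 0.0]
ft_force: [0.6, -1.0, -0.4]
opening: 0.0397
grasp_force: 0.0
```

```bash
python3 - <<'E'
from fx import *
s=bot.sense(); f=w2f(s['tool_pos']); d=f-[-45,-75]; print(s['clock'],f,np.hypot(*d),np.arctan2(d[1],d[0])+np.pi/2,s['ft_force'])
E
```

```text
3.45 [  29.43077911 -101.69177767] 79.07206760214584 1.2264699582649143 [ 0.58025009 -0.96057898 -0.36689405]
```

Request:
step_arm(moves=[{"xyz":[-0.8,4.1,0],"rotation":[0,0,3]},{"xyz":[-0.8,4.1,0],"rotation":[0,0,3]},{"xyz":[-0.8,4.1,0],"rotation":[0,0,3]},{"xyz":[-0.8,4.1,0],"rotation":[0,0,3]},{"xyz":[-0.8,4.1,0],"rotation":[0,0,3]},{"xyz":[-0.8,4.1,0],"rotation":[0,0,3]},{"xyz":[-0.8,4.1,0],"rotation":[0,0,3]},{"xyz":[-0.8,4.1,0],"rotation":[0,0,3]},{"xyz":[-0.8,4.1,0],"rotation":[0,0,3]},{"xyz":[-0.8,4.1,0],"rotation":[0,0,3]},{"xyz":[-0.8,4.1,0],"rotation":[0,0,3]},{"xyz":[-0.8,4.1,0],"rotation":[0,0,3]}])

```text
clock: 4.45
tool_pos: [0.5976, -0.2203, 0.0671]
tcp_rot: [0.912, -0.41, 0.0, 0.0]
ft_force: [0.4, 0.2, 0.5]
opening: 0.0401
grasp_force: 0.0
```

```bash
python3 - <<'E'
from fx import *
s=bot.sense(); f=w2f(s['tool_pos']); d=f-[-45,-75]; print(s['clock'],f,np.hypot(*d),np.arctan2(d[1],d[0])+np.pi/2,s['ft_force'],s['q'])
E
```

```text
4.45 [   1.30505212 -142.22200987] 81.62693466111618 0.6031951118490345 [0.42576147 0.19459662 0.4851101 ] [-5.36767667e-01  6.86015494e-01  1.30045278e+00 -1.73417172e-04
  1.15419474e+00  1.87851614e+00]
```

```bash
python3 - <<'E'
from fx import *
w=snap('wrist','w3.png'); 
for a in (.6,.75,1.8):
    print(a,proj(w,[*f2w(-45+80*np.sin(a),-75-80*np.cos(a)),.091]))
E
```

```text
0.6 (np.float64(278.2700637054571), np.float64(282.01624959880223))
0.75 (np.float64(251.9731161546106), np.float64(278.65143351012404))
1.8 (np.float64(104.01916348642999), np.float64(344.8221548878044))
```

View pics/w3.png

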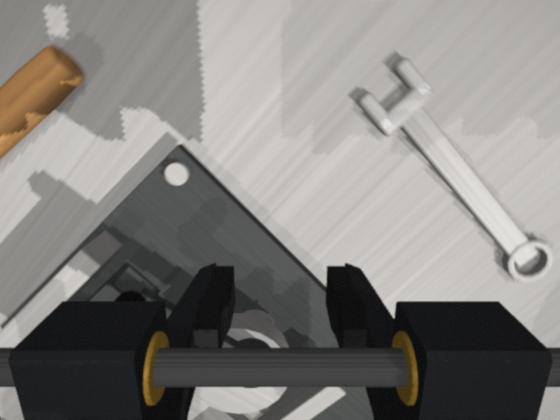

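The wrist view shows the black post at about (130,296), outside the left finger, so it wasn't caught. I'll check it from the two fixed cameras.

```bash
python3 - <<'E'
from fx import *
t=snap('top','t4.png'); s=snap('scene','s4.png')
print('top lever angles->px')
for a in (1.2,1.5,1.8,2.1):
    p=[*f2w(-45+80*np.sin(a),-75-80*np.cos(a)),.091]; print(a,np.round(proj(t,p),1),np.round(proj(s,p),1),np.round(proj(np.load('pics/w3.png.npz'),p[:2]+[.056]),1))
a=cv2.imread('pics/t4.png')[160:295,280:395]; b=cv2.imread('pics/s4.png')[195:300,165:275]
o=np.hstack([cv2.resize(a,(400,470),interpolation=3),cv2.resize(b,(400,470),interpolation=3)])
cv2.imwrite('pics/m4.png',np.clip(o*1.6,0,255).astype(np.uint8))
E
```

```text
top lever angles->px
1.2 [374.3 191.8] [175.7 246.9] [192.1 257.4]
1.5 [364.  188.9] [186.8 248.7] [156.6 277.4]
1.8 [353.3 189.1] [198.7 247.9] [131.5 305.3]
2.1 [343.2 192.4] [210.3 244.7] [118.7 337.6]
```

View pics/m4.png

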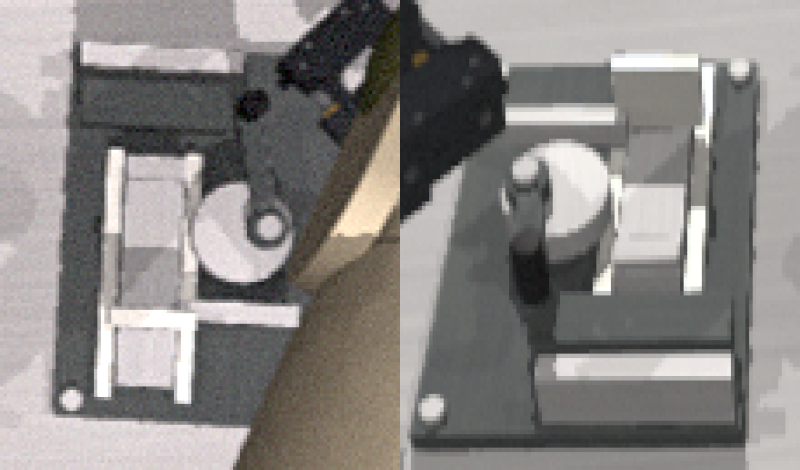

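The post hasn't moved: it's still at about 1.8 rad, at (352,190) in the top view. The open fingertips sit higher than the shut tips, so they passed over it. I'll use shut fingers instead.

Request:
step_arm(moves=[{"xyz":[0,0,-30],"rotation":[0,0,0]},{"xyz":[0,0,-30],"rotation":[0,0,0]},{"xyz":[0,0,-10],"rotation":[0,0,0]},{"xyz":[-15.9,-25.7,0],"rotation":[0,0,0]},{"xyz":[-15.9,-25.7,0],"rotation":[0,0,0]},{"xyz":[-15.9,-25.7,0],"rotation":[0,0,0]},{"xyz":[-15.9,-25.7,0],"rotation":[0,0,0]}], claw=0)

```text
clock: 5.18
tool_pos: [0.6324, -0.1023, 0.1359]
tcp_rot: [0.913, -0.408, -0.0, -0.0]
ft_force: [0.6, -0.4, 0.2]
opening: 0.0007
grasp_force: 0.0
```

Request:
step_arm(moves=[{"xyz":[0,0,0],"rotation":[0,0,-7]},{"xyz":[0,0,0],"rotation":[0,0,-7]},{"xyz":[0,0,0],"rotation":[0,0,-7]},{"xyz":[0,0,0],"rotation":[0,0,-7]},{"xyz":[0,0,0],"rotation":[0,0,-7]},{"xyz":[0,0,0],"rotation":[0,0,-7]},{"xyz":[0,0,0],"rotation":[0,0,-7]},{"xyz":[0,0,0],"rotation":[0,0,-6.7]},{"xyz":[0,0,0],"rotation":[0,0,0]}])

```text
clock: 5.93
tool_pos: [0.6321, -0.1034, 0.1357]
tcp_rot: [0.998, 0.068, -0.0, -0.0]
ft_force: [0.4, -0.0, 0.6]
opening: 0.0004
grasp_force: 0.0
```

```bash
cat > st.py <<'E'
from fx import *
s=bot.sense(); f=w2f(s['tool_pos']); r=s['tcp_rot']; print('t',s['clock'],'fix',f.round(1),'z',s['tool_pos'][2],'yaw in fixture',2*np.arctan2(r[1],r[0])-yaw,'F',np.round(s['ft_force'],1),'q',np.round(s['q'],2),s['opening'])
E
python3 st.py; python3 - <<'E'
from fx import *
w=snap('wrist','w5.png')
for a in (1.79,): print(a,proj(w,[*f2w(-45+80*np.sin(a),-75-80*np.cos(a)),.091]))
print(proj(w,bot.sense()['tool_pos']))
E
```

```text
t 5.9333 fix [ 25.2 -22.7] z 0.13570943572016264 yaw in fixture 0.22685365536042726 F [ 0.4 -0.   0.6] q [-0.34  0.63  1.21 -0.    1.3   1.09] 0.000408018328702414
1.79 (np.float64(336.29525682562274), np.float64(225.6314635023797))
(np.float64(278.8679324861533), np.float64(255.36534829253856))
```

View pics/w5.png

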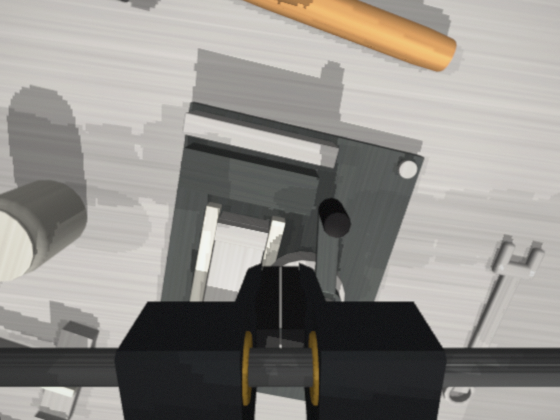

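The post top is at (339,222), just right of the shut fingers, as predicted. I'll descend beside it and push.

Request:
step_arm(moves=[{"xyz":[0,0,20],"rotation":[0,0,0]},{"xyz":[0,0,20],"rotation":[0,0,0]},{"xyz":[0,0,20],"rotation":[0,0,0]},{"xyz":[0,0,10],"rotation":[0,0,0]},{"xyz":[0,0,10],"rotation":[0,0,0]},{"xyz":[0,0,2],"rotation":[0,0,0]},{"xyz":[0,0,0],"rotation":[0,0,0]}])

```text
clock: 6.57
tool_pos: [0.6323, -0.1035, 0.054]
tcp_rot: [0.998, 0.065, -0.0, -0.0]
ft_force: [-0.4, 0.7, 0.5]
opening: 0.0006
grasp_force: 0.0
```

Request:
step_arm(moves=[{"xyz":[0,2,0],"rotation":[0,0,0]},{"xyz":[0,2,0],"rotation":[0,0,0]},{"xyz":[0,2,0],"rotation":[0,0,0]},{"xyz":[0,2,0],"rotation":[0,0,0]},{"xyz":[0,2,0],"rotation":[0,0,0]}])

```text
clock: 6.98
tool_pos: [0.6337, -0.1138, 0.0544]
tcp_rot: [0.998, 0.065, 0.0, 0.0]
ft_force: [0.6, 0.4, -0.7]
opening: 0.0008
grasp_force: 0.0
```

Request:
step_arm(moves=[{"xyz":[0,2,0],"rotation":[0,0,0]},{"xyz":[0,2,0],"rotation":[0,0,0]},{"xyz":[0,2,0],"rotation":[0,0,0]}])

```text
clock: 7.23
tool_pos: [0.6344, -0.1187, 0.0541]
tcp_rot: [0.998, 0.066, 0.0, -0.001]
ft_force: [0.2, 5.4, 1.0]
opening: 0.0005
grasp_force: 2.7
```

Request:
step_arm(moves=[{"xyz":[0,2,0],"rotation":[0,0,0]},{"xyz":[0,2,0],"rotation":[0,0,0]},{"xyz":[0,2,0],"rotation":[0,0,0]}])

```text
clock: 7.48
tool_pos: [0.6353, -0.1245, 0.0541]
tcp_rot: [0.998, 0.066, 0.0, -0.001]
ft_force: [-0.3, 5.7, 1.1]
opening: 0.0005
grasp_force: 2.7
```

```bash
python3 st.py
```

```text
t 7.4833 fix [ 30.3 -43.4] z 0.05412943444665019 yaw in fixture 0.22186901413279003 F [-0.3  5.7  1.1] q [-0.37  0.72  1.27  0.    1.15  1.06] 0.000538798038110193
```

Request:
step_arm(moves=[{"xyz":[0.7,4.2,0],"rotation":[0,0,3]},{"xyz":[0.7,4.2,0],"rotation":[0,0,3]},{"xyz":[0.7,4.2,0],"rotation":[0,0,3]},{"xyz":[0.7,4.2,0],"rotation":[0,0,3]},{"xyz":[0.7,4.2,0],"rotation":[0,0,3]},{"xyz":[0.7,4.2,0],"rotation":[0,0,3]},{"xyz":[0.7,4.2,0],"rotation":[0,0,3]},{"xyz":[0.7,4.2,0],"rotation":[0,0,3]},{"xyz":[0.7,4.2,0],"rotation":[0,0,3]},{"xyz":[0.7,4.2,0],"rotation":[0,0,3]},{"xyz":[0.7,4.2,0],"rotation":[0,0,3]},{"xyz":[0.7,4.2,0],"rotation":[0,0,3]}])

```text
clock: 8.48
tool_pos: [0.6353, -0.1746, 0.054]
tcp_rot: [0.969, -0.247, -0.001, -0.001]
ft_force: [-1.8, 6.4, 2.5]
opening: 0.0004
grasp_force: 2.8
```

```bash
python3 st.py
```

```text
t 8.4833 fix [ 34.8 -93.3] z 0.05396464201849612 yaw in fixture -0.40910457914587944 F [-1.8  6.4  2.5] q [-0.45  0.75  1.23  0.    1.17  1.62] 0.00038047013657678503
```

Request:
step_arm(moves=[{"xyz":[0.7,4.2,0],"rotation":[0,0,3]},{"xyz":[0.7,4.2,0],"rotation":[0,0,3]},{"xyz":[0.7,4.2,0],"rotation":[0,0,3]},{"xyz":[0.7,4.2,0],"rotation":[0,0,3]},{"xyz":[0.7,4.2,0],"rotation":[0,0,3]},{"xyz":[0.7,4.2,0],"rotation":[0,0,3]},{"xyz":[0.7,4.2,0],"rotation":[0,0,3]},{"xyz":[0.7,4.2,0],"rotation":[0,0,3]},{"xyz":[0.7,4.2,0],"rotation":[0,0,3]},{"xyz":[0.7,4.2,0],"rotation":[0,0,3]},{"xyz":[0.7,4.2,0],"rotation":[0,0,3]},{"xyz":[0.7,4.2,0],"rotation":[0,0,3]}])

```text
clock: 9.48
tool_pos: [0.6067, -0.2155, 0.0539]
tcp_rot: [0.845, -0.535, -0.0, -0.001]
ft_force: [3.2, 5.8, -0.6]
opening: 0.0006
grasp_force: 2.6
```

Request:
step_arm(moves=[{"xyz":[0.7,4.2,0],"rotation":[0,0,3]},{"xyz":[0.7,4.2,0],"rotation":[0,0,3]},{"xyz":[0.7,4.2,0],"rotation":[0,0,3]},{"xyz":[0.7,4.2,0],"rotation":[0,0,3]},{"xyz":[0.7,4.2,0],"rotation":[0,0,3]},{"xyz":[0,0,0],"rotation":[0,0,0]}])

```text
clock: 9.98
tool_pos: [0.5879, -0.2265, 0.0541]
tcp_rot: [0.768, -0.641, 0.0, -0.001]
ft_force: [1.8, 2.2, -0.1]
opening: 0.0006
grasp_force: 1.3
```

```bash
python3 st.py; python3 - <<'E'
from fx import *
t=snap('top','t6.png'); s=snap('scene','s6.png')
for a in (0,.2,.4):
    p=[*f2w(-45+80*np.sin(a),-75-80*np.cos(a)),.091]; print(a,np.round(proj(t,p),1),np.round(proj(s,p),1))
for n in('t6','s6'):
    im=cv2.imread(f'pics/{n}.png'); print(n)
a=cv2.imread('pics/t6.png')[160:295,280:395]; b=cv2.imread('pics/s6.png')[195:300,165:275]
o=np.hstack([cv2.resize(a,(400,470),interpolation=3),cv2.resize(b,(400,470),interpolation=3)])
cv2.imwrite('pics/m6.png',np.clip(o*1.6,0,255).astype(np.uint8))
E
```

```text
t 9.9833 fix [  -7.8 -149.2] z 0.05407185002150612 yaw in fixture -1.2998979083451254 F [ 1.8  2.2 -0.1] q [-0.55  0.69  1.34  0.    1.12  2.41] 0.0005949723703432043
0 [395.8 226.5] [158.9 222.1]
0.2 [395.4 219.3] [157.9 227.1]
0.4 [393.5 212.4] [158.5 232.1]
t6
s6
```

View pics/m6.png

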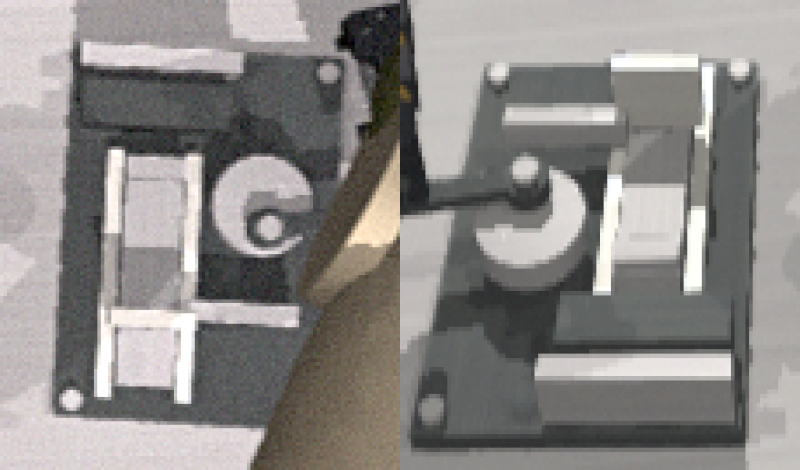

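The lever is nearly sideways, with the hub at (525,172) in the right half and the lever pointing left. A bit further to go.

Request:
step_arm(moves=[{"xyz":[0.7,4.2,0],"rotation":[0,0,3]},{"xyz":[0.7,4.2,0],"rotation":[0,0,3]},{"xyz":[0.7,4.2,0],"rotation":[0,0,3]},{"xyz":[0.5,3.5,0],"rotation":[0,0,2]},{"xyz":[0,0,0],"rotation":[0,0,0]},{"xyz":[0,0,0],"rotation":[0,0,0]}])

```text
clock: 10.58
tool_pos: [0.5723, -0.2311, 0.0541]
tcp_rot: [-0.705, 0.71, -0.0, 0.0]
ft_force: [2.6, 2.0, -0.4]
opening: 0.0006
grasp_force: 1.3
```

Request:
step_arm(moves=[{"xyz":[0,-5,0],"rotation":[0,0,0]},{"xyz":[0,-10,0],"rotation":[0,0,0]},{"xyz":[0,0,-30],"rotation":[0,0,0]},{"xyz":[0,0,-35],"rotation":[0,0,0]},{"xyz":[0,0,-35],"rotation":[0,0,0]},{"xyz":[0,-35,0],"rotation":[0,0,0]},{"xyz":[0,-35,0],"rotation":[0,0,0]},{"xyz":[0,-35,0],"rotation":[0,0,0]},{"xyz":[0,0,0],"rotation":[0,0,0]}])

```text
clock: 11.33
tool_pos: [0.6962, -0.232, 0.1508]
tcp_rot: [-0.705, 0.709, 0.0, -0.0]
ft_force: [0.3, -0.1, -1.9]
opening: 0.0004
grasp_force: 0.0
```

```bash
python3 st.py; python3 - <<'E'
from fx import *
t=snap('top','t7.png'); s=snap('scene','s7.png')
for a in (-.2,0,.2):
    p=[*f2w(-45+80*np.sin(a),-75-80*np.cos(a)),.091]; print(a,np.round(proj(t,p),1),np.round(proj(s,p),1))
# black blob in scene near expected handle
im=cv2.imread('pics/s7.png'); m=((im.max(2)<30)*255).astype(np.uint8)
x0,y0=140,205; n,l,st,ce=cv2.connectedComponentsWithStats(m[y0:260,x0:200])
for i in range(1,n):
    if st[i,4]>15: print('scene',st[i,:2]+[x0,y0],st[i,2:],ce[i]+[x0,y0])
im=cv2.imread('pics/t7.png'); m=((im.max(2)<25)*255).astype(np.uint8)
x0,y0=370,195; n,l,st,ce=cv2.connectedComponentsWithStats(m[y0:250,x0:415])
for i in range(1,n):
    if st[i,4]>15: print('top',st[i,:2]+[x0,y0],st[i,2:],ce[i]+[x0,y0])
a=cv2.imread('pics/t7.png')[160:295,280:415]; b=cv2.imread('pics/s7.png')[195:300,140:275]
o=np.hstack([cv2.resize(a,(400,400),interpolation=3),cv2.resize(b,(400,400),interpolation=3)])
cv2.imwrite('pics/m7.png',np.clip(o*1.6,0,255).astype(np.uint8))
E
```

```text
t 11.3333 fix [ 100.6 -144.9] z 0.15084657742667545 yaw in fixture 4.796818986011398 F [ 0.3 -0.1 -1.9] q [-0.48  0.85  0.78 -0.    1.51  2.67] 0.00041982883254248213
-0.2 [394.8 233.6] [161.2 217.1]
0 [395.8 226.5] [158.9 222.1]
0.2 [395.4 219.3] [157.9 227.1]
scene [140 205] [ 8 18 83] [142.21686747 212.55421687]
scene [158 223] [ 9 13 80] [162.4625 229.6   ]
scene [140 225] [ 3 19 36] [140.61111111 233.83333333]
```

View pics/m7.png

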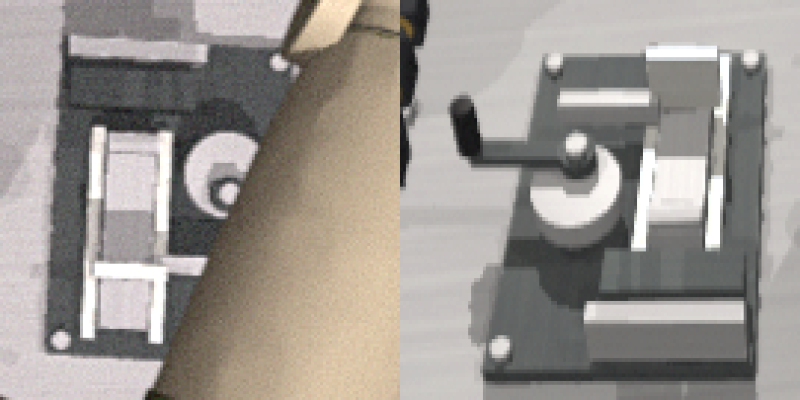

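The scene view puts the post top at about (161,222.8). A cam angle of 0 predicts (159,222.1), so the cam is at about 0.03 rad. Next I'll go behind the push plate.

Request:
step_arm(moves=[{"xyz":[0,0,0],"rotation":[0,0,-7.1]},{"xyz":[0,0,0],"rotation":[0,0,-7.1]},{"xyz":[0,0,0],"rotation":[0,0,-7.1]},{"xyz":[0,0,0],"rotation":[0,0,-7.1]},{"xyz":[0,0,0],"rotation":[0,0,-7.1]},{"xyz":[0,0,0],"rotation":[0,0,-7.1]},{"xyz":[0,0,0],"rotation":[0,0,-7.1]},{"xyz":[0,0,0],"rotation":[0,0,-7.1]},{"xyz":[0,0,0],"rotation":[0,0,-7.1]},{"xyz":[0,0,0],"rotation":[0,0,-7.1]},{"xyz":[0,0,0],"rotation":[0,0,-7.1]},{"xyz":[0,0,0],"rotation":[0,0,-7]}])

```text
clock: 12.43
tool_pos: [0.6908, -0.2325, 0.1551]
tcp_rot: [0.999, -0.044, -0.0, 0.0]
ft_force: [0.2, 0.9, 0.0]
opening: 0.0003
grasp_force: 0.0
```

Request:
step_arm(moves=[{"xyz":[-25.1,-14.5,0],"rotation":[0,0,0]},{"xyz":[-25.1,-14.5,0],"rotation":[0,0,0]},{"xyz":[-25.1,-14.5,0],"rotation":[0,0,0]},{"xyz":[-25.1,-14.5,0],"rotation":[0,0,0]},{"xyz":[-25.1,-14.5,0],"rotation":[0,0,0]},{"xyz":[-25.1,-14.5,0],"rotation":[0,0,0]},{"xyz":[-25.1,-14.5,0],"rotation":[0,0,0]},{"xyz":[-25.1,-14.5,0],"rotation":[0,0,0]},{"xyz":[-25.1,-14.5,0],"rotation":[0,0,0]},{"xyz":[-25.1,-14.5,0],"rotation":[0,0,0]},{"xyz":[0,0,0],"rotation":[0,0,0]},{"xyz":[0,0,0],"rotation":[0,0,0]}])

```text
clock: 13.43
tool_pos: [0.4544, -0.0639, 0.1549]
tcp_rot: [0.999, -0.047, 0.001, 0.001]
ft_force: [-0.2, 0.3, 0.3]
opening: 0.0005
grasp_force: 0.0
```

```bash
python3 st.py; python3 - <<'E'
from fx import *
# lug edges along x at y=-66 in initial image, subpixel
t=np.load('pics/top1.png.npz'); g=t['color'].max(2).astype(np.float32)
X=np.arange(-130,-70,1.)
P=np.mean([[cv2.getRectSubPix(g,(1,1),proj(t,[*f2w(x,y),.044]))[0,0] for x in X] for y in (-60,-66,-72,-80)],0)
d=np.diff(P); print('lug rear,front',X[d.argmax()]+.5,X[d.argmin()]+.5)
E
```

```text
t 13.4333 fix [-155.4    0.6] z 0.15494116831772975 yaw in fixture -0.003025695449478366 F [-0.2  0.3  0.3] q [-0.4   0.22  1.77 -0.    1.15  1.27] 0.0004944315073603765
lug rear,front -108.5 -95.5
```

Request:
step_arm(moves=[{"xyz":[0,0,25],"rotation":[0,0,0]},{"xyz":[0,0,25],"rotation":[0,0,0]},{"xyz":[0,0,25],"rotation":[0,0,0]},{"xyz":[0,0,20],"rotation":[0,0,0]},{"xyz":[0,0,10],"rotation":[0,0,0]},{"xyz":[0,0,7],"rotation":[0,0,0]},{"xyz":[0,0,0],"rotation":[0,0,0]}])

```text
clock: 14.02
tool_pos: [0.4554, -0.0645, 0.0412]
tcp_rot: [0.999, -0.047, -0.001, -0.0]
ft_force: [-0.7, 0.8, -0.5]
opening: 0.0005
grasp_force: 0.0
```

Request:
step_arm(moves=[{"xyz":[6,0,0],"rotation":[0,0,0]},{"xyz":[6,0,0],"rotation":[0,0,0]},{"xyz":[6,0,0],"rotation":[0,0,0]},{"xyz":[4,0,0],"rotation":[0,0,0]},{"xyz":[3,0,0],"rotation":[0,0,0]},{"xyz":[2,0,0],"rotation":[0,0,0]}])

```text
clock: 14.52
tool_pos: [0.4832, -0.0668, 0.0422]
tcp_rot: [0.999, -0.047, 0.0, 0.0]
ft_force: [0.3, -0.1, -0.9]
opening: 0.001
grasp_force: 0.0
```

Request:
step_arm(moves=[{"xyz":[2,0,0],"rotation":[0,0,0]},{"xyz":[2,0,0],"rotation":[0,0,0]},{"xyz":[2,0,0],"rotation":[0,0,0]}])

```text
clock: 14.77
tool_pos: [0.4878, -0.067, 0.0419]
tcp_rot: [0.999, -0.047, -0.001, -0.0]
ft_force: [-4.7, 1.0, 3.0]
opening: 0.0004
grasp_force: 2.8
```

Request:
step_arm(moves=[{"xyz":[2,0,0],"rotation":[0,0,0]},{"xyz":[2,0,0],"rotation":[0,0,0]}])

```text
clock: 14.93
tool_pos: [0.4918, -0.0674, 0.0419]
tcp_rot: [0.999, -0.047, -0.001, -0.0]
ft_force: [-6.0, 1.0, 2.9]
opening: 0.0005
grasp_force: 2.7
```

```bash
python3 st.py
```

```text
t 14.9333 fix [-117.9    0.5] z 0.041902706483072844 yaw in fixture -0.0034460222039501553 F [-6.   1.   2.9] q [-0.37  0.46  1.78 -0.    0.91  1.29] 0.0005212633419480494
```

Request:
step_arm(moves=[{"xyz":[2,0,0],"rotation":[0,0,0]},{"xyz":[2,0,0],"rotation":[0,0,0]},{"xyz":[2,0,0],"rotation":[0,0,0]},{"xyz":[2,0,0],"rotation":[0,0,0]},{"xyz":[2,0,0],"rotation":[0,0,0]},{"xyz":[2,0,0],"rotation":[0,0,0]},{"xyz":[2,0,0],"rotation":[0,0,0]},{"xyz":[2,0,0],"rotation":[0,0,0]},{"xyz":[2,0,0],"rotation":[0,0,0]}])

```text
clock: 15.68
tool_pos: [0.5092, -0.069, 0.0418]
tcp_rot: [0.999, -0.047, -0.002, -0.0]
ft_force: [-7.8, 0.5, 3.5]
opening: 0.0007
grasp_force: 3.9
```

Request:
step_arm(moves=[{"xyz":[1,0,0],"rotation":[0,0,0]},{"xyz":[1,0,0],"rotation":[0,0,0]},{"xyz":[0,0,0],"rotation":[0,0,0]}])

```text
clock: 15.93
tool_pos: [0.5114, -0.0692, 0.0418]
tcp_rot: [0.999, -0.047, -0.002, -0.0]
ft_force: [-7.4, 0.1, 4.7]
opening: 0.0004
grasp_force: 3.4
```

Request:
step_arm(moves=[{"xyz":[1,0,0],"rotation":[0,0,0]},{"xyz":[0,0,0],"rotation":[0,0,0]}])

```text
clock: 16.1
tool_pos: [0.5123, -0.0693, 0.0419]
tcp_rot: [0.999, -0.047, -0.002, -0.0]
ft_force: [-7.5, -0.3, 3.8]
opening: 0.0006
grasp_force: 3.5
```

```bash
python3 st.py
```

```text
t 16.1 fix [-97.3   0.5] z 0.04186196987478021 yaw in fixture -0.003407392941122911 F [-7.5 -0.3  3.8] q [-0.36  0.5   1.71 -0.    0.94  1.3 ] 0.0005632695864434081
```

Only friction so far; about 3 mm to go. I'll continue until the force rises.

Request:
step_arm(moves=[{"xyz":[1,0,0],"rotation":[0,0,0]},{"xyz":[1,0,0],"rotation":[0,0,0]},{"xyz":[0,0,0],"rotation":[0,0,0]}])

```text
clock: 16.35
tool_pos: [0.5143, -0.0695, 0.0419]
tcp_rot: [0.999, -0.047, -0.002, -0.0]
ft_force: [-8.1, 1.3, 5.3]
opening: 0.0004
grasp_force: 3.4
```

Request:
step_arm(moves=[{"xyz":[1,0,0],"rotation":[0,0,0]},{"xyz":[0,0,0],"rotation":[0,0,0]}])

```text
clock: 16.52
tool_pos: [0.5147, -0.0695, 0.0418]
tcp_rot: [0.999, -0.047, -0.003, -0.0]
ft_force: [-10.3, 0.9, 6.4]
opening: 0.0008
grasp_force: 5.1
```

Request:
step_arm(moves=[{"xyz":[0.7,0,0],"rotation":[0,0,0]},{"xyz":[0,0,0],"rotation":[0,0,0]}])

```text
clock: 16.68
tool_pos: [0.5148, -0.0694, 0.0417]
tcp_rot: [0.999, -0.047, -0.003, -0.001]
ft_force: [-12.1, 0.1, 8.5]
opening: 0.0006
grasp_force: 6.6
```

Request:
step_arm(moves=[{"xyz":[1.5,0,0],"rotation":[0,0,0]},{"xyz":[1.5,0,0],"rotation":[0,0,0]},{"xyz":[0,0,0],"rotation":[0,0,0]}])

```text
clock: 16.93
tool_pos: [0.5152, -0.0694, 0.0414]
tcp_rot: [0.999, -0.046, -0.007, -0.001]
ft_force: [-27.5, -0.3, 17.5]
opening: 0.0007
grasp_force: 13.5
```

Request:
step_arm(moves=[{"xyz":[1.5,0,0],"rotation":[0,0,0]},{"xyz":[1.5,0,0],"rotation":[0,0,0]},{"xyz":[0,0,0],"rotation":[0,0,0]},{"xyz":[0,0,0],"rotation":[0,0,0]}])

```text
clock: 17.27
tool_pos: [0.5154, -0.0693, 0.0412]
tcp_rot: [0.999, -0.046, -0.01, -0.001]
ft_force: [-41.0, -0.6, 25.4]
opening: 0.0002
grasp_force: 20.6
```

```bash
python3 st.py; python3 - <<'E'
from fx import *
t=snap('top','t8.png'); s=snap('scene','s8.png')
a=cv2.imread('pics/t8.png')[160:295,280:415]; b=cv2.imread('pics/s8.png')[195:300,140:275]
o=np.hstack([cv2.resize(a,(300,400),interpolation=3),cv2.resize(b,(500,400),interpolation=3)])
cv2.imwrite('pics/m8.png',np.clip(o*1.8,0,255).astype(np.uint8))
g=s['color'].max(2).astype(np.float32)
for y in (-40,0,40):   # gap tube top/fence: profile at z=.042
    X=np.arange(15,75,3.); print(y,[int(cv2.getRectSubPix(g,(1,1),proj(s,[*f2w(x,y),.043]))[0,0]) for x in X])
X=np.arange(-125,-40,3.); print('lug',[(int(x),int(cv2.getRectSubPix(g,(1,1),proj(s,[*f2w(x,-50),.044]))[0,0])) for x in X])
E
```

```text
t 17.2667 fix [-94.2   0.7] z 0.04119508550528265 yaw in fixture -0.0019788269335991593 F [-41.   -0.6  25.4] q [-0.36  0.51  1.69 -0.    0.96  1.31] 0.00024985395282912844
-40 [33, 34, 35, 34, 34, 37, 41, 42, 40, 41, 42, 40, 42, 41, 38, 61, 83, 89, 117, 123]
0 [87, 88, 88, 87, 86, 78, 56, 43, 40, 40, 41, 40, 39, 40, 44, 64, 113, 142, 144, 136]
40 [44, 53, 53, 45, 42, 43, 41, 40, 40, 40, 40, 40, 40, 42, 46, 66, 83, 86, 88, 86]
lug [(-125, 63), (-122, 63), (-119, 64), (-116, 64), (-113, 63), (-110, 63), (-107, 64), (-104, 64), (-101, 64), (-98, 63), (-95, 64), (-92, 64), (-89, 64), (-86, 65), (-83, 64), (-80, 82), (-77, 123), (-74, 141), (-71, 141), (-68, 143), (-65, 117), (-62, 81), (-59, 71), (-56, 75), (-53, 102), (-50, 134), (-47, 148), (-44, 149), (-41, 149)]
```

View pics/m8.png

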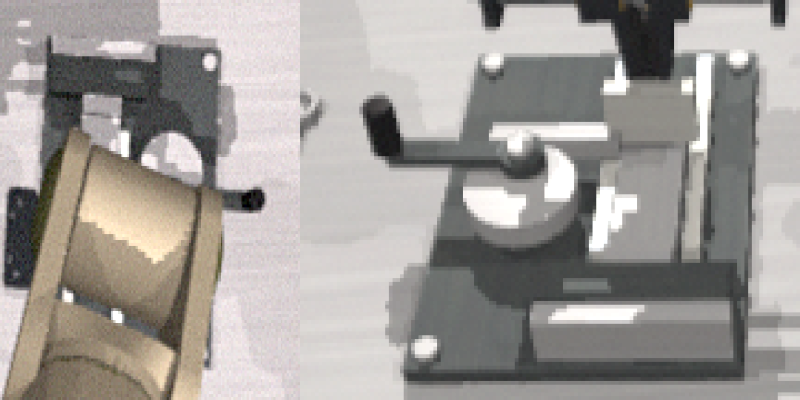

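The lug's front edge is at x ≈ -64 (home is -65), the tube shows no gap to the fence, and the cam is unchanged. Time to retreat.

Request:
step_arm(moves=[{"xyz":[-2,0,0],"rotation":[0,0,0]},{"xyz":[-2,0,0],"rotation":[0,0,0]},{"xyz":[-3,0,0],"rotation":[0,0,0]},{"xyz":[-6,0,0],"rotation":[0,0,0]},{"xyz":[-8,0,0],"rotation":[0,0,0]},{"xyz":[-8,0,0],"rotation":[0,0,0]},{"xyz":[0,0,-30],"rotation":[0,0,0]},{"xyz":[0,0,-35],"rotation":[0,0,0]},{"xyz":[0,0,-35],"rotation":[0,0,0]},{"xyz":[0,0,0],"rotation":[0,0,0]},{"xyz":[0,0,0],"rotation":[0,0,0]}])

```text
clock: 18.28
tool_pos: [0.4947, -0.068, 0.1433]
tcp_rot: [0.999, -0.047, 0.002, 0.001]
ft_force: [0.1, 0.2, -0.1]
opening: 0.0003
grasp_force: 0.0
```

```bash
python3 st.py; python3 - <<'E'
from fx import *
s=snap('scene','s9.png'); g=s['color'].max(2).astype(np.float32)
for y in (-40,0,40):
    X=np.arange(15,75,3.); print(y,[int(cv2.getRectSubPix(g,(1,1),proj(s,[*f2w(x,y),.043]))[0,0]) for x in X])
X=np.arange(-86,-50,3.); print('lug',[(int(x),int(cv2.getRectSubPix(g,(1,1),proj(s,[*f2w(x,-50),.044]))[0,0])) for x in X])
m=((s['color'].max(2)<30)*255).astype(np.uint8)[205:260,150:200]; n,l,st,ce=cv2.connectedComponentsWithStats(m)
print([(st[i,:4]+[150,205,0,0]).tolist() for i in range(1,n) if st[i,4]>15])
E
```

```text
t 18.2833 fix [-114.9    0.2] z 0.1433105710600731 yaw in fixture -0.003650440247601222 F [ 0.1  0.2 -0.1] q [-0.37  0.32  1.67  0.    1.15  1.29] 0.00027371387142969406
-40 [34, 34, 34, 34, 34, 43, 58, 66, 68, 67, 67, 67, 65, 59, 49, 64, 88, 86, 87, 86]
0 [148, 149, 148, 147, 145, 127, 86, 70, 68, 67, 68, 68, 66, 66, 74, 108, 123, 96, 87, 85]
40 [48, 58, 59, 50, 49, 48, 42, 39, 39, 39, 41, 41, 41, 41, 46, 66, 82, 86, 87, 85]
lug [(-86, 64), (-83, 65), (-80, 85), (-77, 128), (-74, 148), (-71, 148), (-68, 149), (-65, 121), (-62, 80), (-59, 70), (-56, 74), (-53, 101)]
[[158, 223, 9, 13]]
```

The slide hasn't shifted since I let go, and the handle blob is the same as before, so the cam hasn't either.

```bash
python3 -c "
from plant import bot
print(bot.sign_off())"
```

```text
the job is handed in; nothing more can be done
None
```

I handed the job in after about 18 s on the robot's clock; no verdict came back. In the last images the cam is at about 0.03 rad, the slide is within about 1 mm of home, the tube shows no gap to the fence, and the arm is clear.

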